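# Sort the wire-spool cartons by weight at the bindery bench

## Robot

A 7-joint arm with a two-finger parallel gripper is mounted at the origin on the work surface. World frame = base frame: x ahead of the robot, y to its left, z up, the work surface at z = 0. Lengths are in m, angles in rad, forces in N, time in s.
With the tool pointing down it reaches from about 0.425 to 0.925 m from the base axis. Payload 6.8 kg.
Tool frame: the origin (TCP) lies midway between the tips of the shut fingers; the grasp point (between the pads) lies 19 mm behind it; z points along the fingers, y is the line along which they close (so a half turn about z gives the same grasp; the last joint's range is limited). The gripper opens to 85 mm and grips with 20 to 120 N. Pads are 22 mm wide; open, the fingers measure 114 mm over their backs; the gripper's body (76 mm by 85 mm) begins 54 mm behind the grasp point. The pads swing forward as they close: fully open they stand 13 mm farther back than shut.
Start: joints at [1.063, 0.477, 0.022, 1.555, -0.011, 1.109, -0.083], TCP at [0.263, -0.622, 0.191] pointing down, gripper open.
Joint ranges: [-2.96, 2.96], [-0.34, 2.1], [-1.41, 1.46], [0.24, 2.44], [-1.37, 4.51], [0.17, 1.92], [-2.96, 2.96]. Speed limits (rad/s): [2.39, 2.39, 3.14, 3.14, 3.14, 3.14, 3.14].

## Interface

Orientations are given as a rotation vector (axis times angle).
In Python, from bench import bot gives the robot as it stands.
- The arm moves only by the tool step_arm, never from a script. Its arguments are lists of equal length, an entry for each row: "hand": the closure, from -1 (fully open) to 1 (shut); "dp": the shift along the world's x, y, z in mm, a list of three; "rot": the turn, a rotation vector about the world's x, y, z in rad, a list of three. A call has 1 to 8 rows; each row is the pose to reach, as a shift and turn from the pose commanded when the call began; what a row does not reach only later rows make up. A row lasts 1/12 s, in which the tool goes at most 41.7 mm and 7.16 degrees, less where a joint would pass 70% of its speed; a pose out of reach is approached as far as the arm can. A call with a gripper value outside its range is refused whole. The fingers move at their own pace and stop on an object; the grip force is fixed at half the most. Time passes only in rows, so rows that repeat a pose let the fingers close. It gives the time, the measured TCP pose, the force, the opening and the grip force at its end, in the units of the state.
- bot.read_state(): the state, without advancing time (a new reading comes with each control period).
- bot.get_image(name): name is "scene" or "side" or "wrist"; returns (picture, depth): 420x560x3 uint8, red, green, blue; 420x560 float32, m along the optical axis (not along the pixel's ray), 0 where there is no reading.
- bot.camera_model(name): a dict with "mtx" (3x3 intrinsics, pixels), "extrinsics" (4x4, takes a point from camera to world coordinates). Camera axes: x right, y down, z forward; pixel columns grow to the right and rows downward; lengths in m; the calibration is good to about 2 mm. A picture is of the moment at which its call begins: read the wrist's pose just before it. camera_model takes no time and is no camera call; for the wrist camera it gives the pose at the moment of the call.
- bot.hand_in(): hands the job in; it is judged then, once.
The state is a dict: "clock": time; "joint_pos": joint angles; "qvel": joint speeds; "joint_efforts": joint torques, N m; "tcp_pos": TCP position; "ee_rot": TCP orientation; "force": force on the tool from outside, world axes, zero at the start; "torque": the same for the moment, N m; "width": finger opening in m; "grasp_force": force on a finger pad.
Only numpy, scipy, OpenCV 4.12 (cv2) and the standard library are available. Lean on these libraries where they do the work, as an engineer would, in place of code of your own. Each camera call takes 0.05 s, during which the arm holds its last target. There are 200 camera calls.

## Task

Three look-alike closed cartons for stitching-wire spools stand on the bindery bench: at least one still holds a full, heavy spool and at least one only a light bare core. Lift each to feel its weight, then stand the full ones upright inside the slatted wooden crate and the spent ones upright inside the plain solid-walled tray. Set them down rather than dropping them, do not tip any over, and leave the folder, paperweight, brush and book where they lie.

Things in the scene. Friction and masses are not known exactly. Their poses are not given: they have to be found in the camera images.
- carton_a_center (a point): Closed square carton of plain brown board with a shut pale paper lid (top 22 mm, flush and fixed), 62 x 62 mm and 120 mm tall, standing upright; all three look the same. This point is its centre, 60 mm above its underside; z up, x and y square to its faces. Rigid, can be gripped over any two opposite faces. With a full spool it weighs 0.47 to 0.68 kg, with only a bare core 0.10 to 0.14 kg. Its contents (51 mm across) have a little play inside.
- carton_b_center (a point): Closed square carton of plain brown board with a shut pale paper lid (top 22 mm, flush and fixed), 62 x 62 mm and 120 mm tall, standing upright; all three look the same. This point is its centre, 60 mm above its underside; z up, x and y square to its faces. Rigid, can be gripped over any two opposite faces. With a full spool it weighs 0.47 to 0.68 kg, with only a bare core 0.10 to 0.14 kg. Its contents (51 mm across) have a little play inside.
- carton_c_center (a point): Closed square carton of plain brown board with a shut pale paper lid (top 22 mm, flush and fixed), 62 x 62 mm and 120 mm tall, standing upright; all three look the same. This point is its centre, 60 mm above its underside; z up, x and y square to its faces. Rigid, can be gripped over any two opposite faces. With a full spool it weighs 0.47 to 0.68 kg, with only a bare core 0.10 to 0.14 kg. Its contents (51 mm across) have a little play inside.
- slatted_crate: Low crate of plain wood, sides made of two slats with an open gap between, square corner posts 60 mm tall: for the full cartons. It may be on the left or the right. Inside about 244 x 174 mm (long way along its own x), floor 5 mm above its underside, walls 45 mm high. It takes at least two cartons standing side by side along its x. Fixed to the bench. Origin: centre of its underside, at bench height; z up.
- plain_tray: Low tray of grey plastic with solid, smooth walls: for the spent cartons. It stands on the side opposite the crate. Inside about 244 x 174 mm (long way along its own x), floor 5 mm above its underside, walls 45 mm high. It takes at least two cartons standing side by side along its x. Fixed to the bench. Origin: centre of its underside, at bench height; z up.
- folder: Bystander: flat white bone folder 140 x 20 x 6 mm lying between cartons, long way along its x. Origin: centre of its underside.
- paperweight: Bystander: round dark steel weight with a knob, 48 mm across, 42 mm high. Origin: centre of its underside.
- brush: Bystander: glue brush about 170 mm long and 25 mm high, lying along its x. Origin: on its underside.
- book: Bystander: closed green-covered book 90 x 130 x 26 mm lying flat. Origin: centre of its underside.

How it is judged:
By the outcome, as a careful person would: the job done as asked, in the order asked, and still so for the second after the job is handed in, with the robot touching nothing.
It also fails if it takes over 72 s, if anything falls off the work surface, if the arm or the gripper's body presses on something with over 40 N, if the wrist force passes 120 N, or if a joint passes its speed limit or range.

## Working session

There is one attempt and no reset: what is moved stays moved. The work goes in short steps, Python scripts to look and compute and a tool call to move; the robot and the scene stay as the last step left them, time stands still between calls to the robot, and variables do not carry over. Pictures are saved under pics/ and viewed, at most 10 in all, crops included, and the job is handed in when it is done.

Besides the shell and the picture viewer there is one more tool, called after "Call:" as name(argument=value, ...), one argument or row to a line, values as JSON. step_arm: Moves the arm, as the interface text tells. Its arguments: {"type":"object","properties":{"hand":{"type":"array","items":{"type":"number"}},"dp":{"type":"array","items":{"type":"array","items":{"type":"number"}}},"rot":{"type":"array","items":{"type":"array","items":{"type":"number"}}}},"required":["hand","dp","rot"]}

```bash
mkdir -p pics
python3 - <<'E'
from bench import bot
import cv2,numpy as np
s=bot.read_state();print(s)
for n in("scene","side"):
    im,d=bot.get_image(n);m=bot.camera_model(n)
    cv2.imwrite(f"pics/{n}0.png",im[:,:,::-1]);np.savez(f"{n}0.npz",im=im,d=d,K=m["mtx"],T=m["extrinsics"])
    print(n,np.round(m["mtx"],1).tolist(),np.round(m["extrinsics"],3).tolist())
E
```

```text
{'clock': 0.0, 'joint_pos': array([ 1.06290988,  0.47780405,  0.0223347 ,  1.55642884, -0.01150165,
        1.10930023, -0.08314438]), 'qvel': array([-1.08480049e-03,  6.05393625e-04, -1.63965656e-04,  1.60612990e-03,
       -9.11658133e-04,  4.63730012e-05,  2.28803260e-04]), 'joint_efforts': array([-2.41280293e-05, -5.96447539e+01,  1.60782505e+00, -2.81192994e+01,
        1.25015658e-02,  9.33681760e-03,  1.27766094e-05]), 'tcp_pos': array([ 0.26245592, -0.62117624,  0.19033258]), 'ee_rot': array([-3.07733147e+00, -6.23433749e-01,  7.65015298e-04]), 'force': array([0.21299105, 0.85506933, 0.34917695]), 'torque': array([ 0.01207346, -0.01425243, -0.01241004]), 'grasp_force': 0.0, 'width': 0.08522678488103592}
scene [[413.7, 0.0, 282.7], [0.0, 413.7, 213.1], [0.0, 0.0, 1.0]] [[-0.682, 0.609, -0.406, 1.005], [0.732, 0.577, -0.363, 0.344], [0.013, -0.545, -0.839, 0.829], [0.0, 0.0, 0.0, 1.0]]
side [[500.8, 0.0, 287.2], [0.0, 500.8, 206.5], [0.0, 0.0, 1.0]] [[0.967, -0.161, 0.199, 0.392], [-0.255, -0.648, 0.717, -0.851], [0.013, -0.744, -0.668, 0.839], [0.0, 0.0, 0.0, 1.0]]
```

View pics/scene0.png

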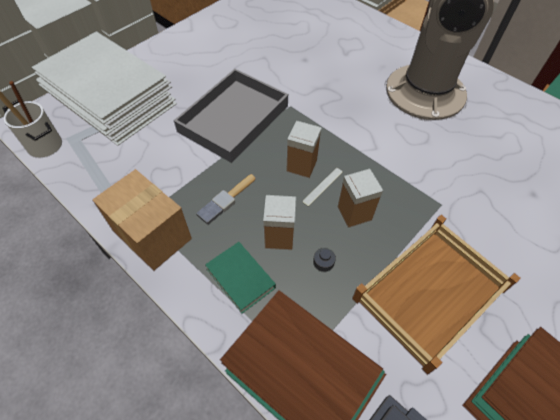

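View pics/side0.png

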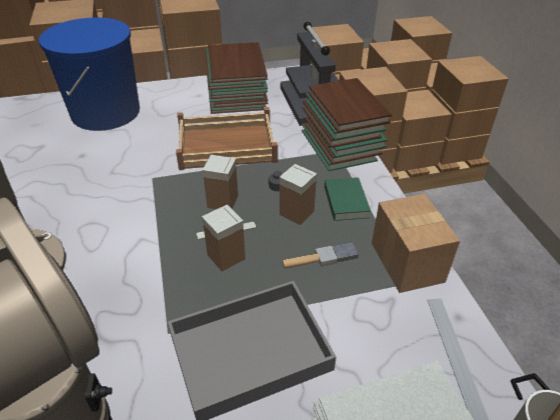

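The scene view shows carton lids at (305,137), (361,186) and (280,209). The tray is at (232,115), the slatted crate at (437,290), the folder at (323,187) and the paperweight at (325,259). The side view shows the same lids at (223,222), (220,168) and (298,180).

```bash
cat > h.py <<'E'
import numpy as np,cv2
def load(n):
    f=np.load(n);return f["im"],f["d"],f["K"],f["T"]
def pts(d,K,T):
    v,u=np.mgrid[:d.shape[0],:d.shape[1]]
    c=np.stack([(u-K[0,2])/K[0,0]*d,(v-K[1,2])/K[1,1]*d,d],-1)
    return c@T[:3,:3].T+T[:3,3]
def ray(uv,K,T):
    r=T[:3,:3]@np.array([(uv[0]-K[0,2])/K[0,0],(uv[1]-K[1,2])/K[1,1],1]);return T[:3,3],r/np.linalg.norm(r)
def tri(a,b):
    (o,r),(p,q)=a,b
    s=np.linalg.lstsq(np.c_[r,-q],p-o,rcond=None)[0];x,y=o+s[0]*r,p+s[1]*q
    return (x+y)/2,np.linalg.norm(x-y)
def blobs(mask,amin):
    n,l,st,c=cv2.connectedComponentsWithStats(mask.astype(np.uint8))
    return [(l==i,c[i]) for i in range(1,n) if st[i,4]>amin]
def rect(P):
    (c,s,a)=cv2.minAreaRect(np.float32(P[:,:2]*1000));return np.round(c,1),np.round(s,1),round(a,1)
E
python3 - <<'E'
from h import *
R={}
for n in("scene","side"):
    im,d,K,T=load(n+"0.npz");P=pts(d,K,T);z=P[...,2];x,y=P[...,0],P[...,1]
    ok=(d>0)&(x>.3)&(x<.95)&(abs(y)<.5)
    pale=im.min(-1)>120
    R[n]=[]
    print(n,"lids")
    for m,c in blobs(ok&pale&(z>.112)&(z<.13),100):
        Q=P[m];print(np.round(c,1),np.round(np.median(Q[:,2]),4),rect(Q),m.sum());
        if m.sum()<3000:R[n].append((c,ray(c,K,T),Q.mean(0)))
    print("walls")
    for lo,hi in((.042,.07),):
      for m,c in blobs(cv2.dilate((ok&(z>lo)&(z<hi)).astype(np.uint8),np.ones((5,5))),400):
        m=m&ok&(z>lo)&(z<hi);Q=P[m];print(np.round(c,1),np.round(np.percentile(Q[:,2],[50,95]),4),rect(Q),m.sum())
    print("low things")
    for m,c in blobs(ok&(z>.004)&(z<.035),60):
        Q=P[m];print(np.round(c,0),np.round(np.percentile(Q[:,2],[50,95]),3),rect(Q),m.sum())
for a in R["scene"]:
    b=min(R["side"],key=lambda b:np.linalg.norm(b[2]-a[2]));print(tri(a[1],b[1]))
E
```

```text
scene lids
[304.3 133.4] 0.1212 (array([465.2, -78.5]), array([64.7, 62.8]), 21.5) 532
[362.7 183.7] 0.1212 (array([488.6, 109.5]), array([65.7, 64.3]), 62.8) 686
[279.3 208.8] 0.1212 (array([658.8,  23.9]), array([64.7, 62.6]), 39.7) 767
walls
[230.5 109.9] [0.0454 0.0482] (array([ 469.4, -329.2]), array([263.7, 193.8]), 8.3) 756
[136.1 110.9] [0.0634 0.0685] (array([ 653.1, -488.5]), array([222.3,  22.8]), 0.0) 509
[303.3 158.6] [0.0563 0.0688] (array([474.4, -58.2]), array([44.7, 85.9]), 66.2) 226
[355.7 207.6] [0.0567 0.0687] (array([508.7, 116.2]), array([45.3, 87.3]), 18.1) 274
[436.7 291.8] [0.046 0.061] (array([539.8, 352.3]), array([201.5, 274. ]), 83.5) 2035
[149.4 240.9] [0.0557 0.0679] (array([ 891.1, -165. ]), array([ 90.3, 185.6]), 37.4) 473
[251.  395.6] [0.0574 0.0599] (array([944.4, 226. ]), array([  1.8, 118.2]), 4.6) 82
low things
[231. 110.] [0.008 0.029] (array([ 462.9, -338.8]), array([241.4, 171.3]), 8.1) 3792
[141. 121.] [0.021 0.029] (array([ 650.3, -488.3]), array([216.4,  22.5]), 0.4) 733
[235. 136.] [0.019 0.034] (array([ 500.6, -261.2]), array([156.6, 325
[... 2483 characters left out ...]
), array([99.9, 55.7]), 10.9) 321
[406. 272.] [0.02  0.033] (array([ 819.8, -221.1]), array([ 90. , 184.9]), 37.6) 779
[325. 256.] [0.017 0.021] (array([ 666.5, -140.8]), array([170.6,  44.3]), 2.3) 972
[226. 259.] [0.02  0.034] (array([456.3, -99.8]), array([46.1, 87.6]), 67.4) 360
[247. 344.] [0.006 0.026] (array([ 469.3, -325.3]), array([248.4, 175.6]), 8.5) 9399
[265. 391.] [0.02  0.034] (array([ 481.7, -423.7]), array([260.2,  16.9]), 5.2) 1245
(array([ 0.46368796, -0.0793827 ,  0.11862394]), np.float64(0.0006262262165942467))
(array([0.48770858, 0.1092961 , 0.11862422]), np.float64(0.0009438627038030785))
(array([0.65826388, 0.02337089, 0.11849748]), np.float64(0.00039002067560682974))
```

Call:
step_arm(
  hand=[-1, -1, -1, -1, -1, -1, -1, -1],
  dp=[
    [12, 34, 3],
    [25, 68, 6],
    [38, 102, 9],
    [51, 136, 12],
    [63, 170, 15],
    [76, 204, 18],
    [88, 237, 20],
    [101, 271, 20],
  ],
  rot=[
    [0, 0, 0],
    [0, 0, 0],
    [0, 0, 0],
    [0, 0, 0],
    [0, 0, 0],
    [0, 0, 0],
    [0, 0, 0],
    [0, 0, 0],
  ],
)

```text
clock: 0.77
tcp_pos: [0.3639, -0.3492, 0.2115]
ee_rot: [3.079, 0.623, 0.0]
force: [1.7, -0.7, 0.3]
width: 0.0856
grasp_force: 0.0
```

Call:
step_arm(
  hand=[-1, -1, -1, -1, -1, -1, -1, -1],
  dp=[
    [13, 34, 0],
    [26, 69, 0],
    [39, 104, 0],
    [52, 139, 0],
    [65, 174, 0],
    [78, 209, 0],
    [90, 240, 0],
    [100, 271, 0],
  ],
  rot=[
    [0, 0, -0.016],
    [0, 0, -0.016],
    [0, 0, -0.016],
    [0, 0, -0.016],
    [0, 0, -0.016],
    [0, 0, -0.016],
    [0, 0, -0.016],
    [0, 0, -0.016],
  ],
)

```text
clock: 1.43
tcp_pos: [0.464, -0.0778, 0.2112]
ee_rot: [3.084, 0.6, 0.0]
force: [0.2, -0.4, 0.2]
width: 0.0852
grasp_force: 0.0
```

```bash
cat > look.py <<'E'
from bench import bot
from h import *
import sys
s=bot.read_state();m=bot.camera_model("wrist");im,d=bot.get_image("wrist")
cv2.imwrite(f"pics/{sys.argv[1]}.png",im[:,:,::-1])
np.savez(f"{sys.argv[1]}.npz",im=im,d=d,K=m["mtx"],T=m["extrinsics"])
print(s["clock"],s["tcp_pos"],s["ee_rot"],s["joint_pos"].round(2),s["width"],s["force"].round(2))
P=pts(d,m["mtx"],m["extrinsics"]);z=P[...,2]
for b,c in blobs((d>0)&(im.min(-1)>110)&(z>.105)&(z<.14),300):
    Q=P[b];print(c.round(),np.median(Q[:,2]).round(4),rect(Q),b.sum())
E
python3 look.py w1
```

```text
1.4333 [ 0.46401962 -0.07784723  0.21123512] [3.08369897e+00 6.00148937e-01 4.69466795e-05] [ 0.35  0.14 -0.35  1.98  0.05  1.03 -1.21] 0.08520702021345541 [ 0.21 -0.43  0.16]
[59. 80.] 0.1199 (array([488.5, 108.8]), array([63.6, 63.4]), 62.7) 7362
[280. 199.] 0.1199 (array([465.3, -79.7]), array([62.9, 62.8]), 22.6) 5531
```

View pics/w1.png

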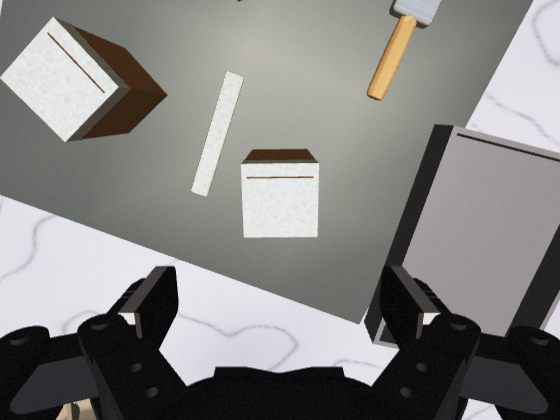

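The wrist view shows carton A's lid centred between the fingers at (280,199), and B's lid at (59,80). The folder lies clear at (217,133). I'll descend onto A.

Call:
step_arm(
  hand=[-1, -1, -1, -1, -1, -1, -1, -1],
  dp=[
    [1, -2, -10],
    [1, -2, -35],
    [1, -2, -60],
    [1, -2, -85],
    [1, -2, -110],
    [1, -2, -130],
    [1, -2, -145],
    [1, -2, -151],
  ],
  rot=[
    [0, 0, 0.01],
    [0, 0, 0.01],
    [0, 0, 0.01],
    [0, 0, 0.01],
    [0, 0, 0.01],
    [0, 0, 0.01],
    [0, 0, 0.01],
    [0, 0, 0.01],
  ],
)

```text
clock: 2.15
tcp_pos: [0.4622, -0.0829, 0.0576]
ee_rot: [-3.08, -0.613, 0.008]
force: [-0.7, 0.8, 0.6]
width: 0.0852
grasp_force: 0.0
```

Call:
step_arm(
  hand=[1, 1, 1, 1, 1, 1, 1, 1],
  dp=[
    [0, 0, 0],
    [0, 0, 0],
    [0, 0, 0],
    [0, 0, 0],
    [0, 0, 0],
    [0, 0, 0],
    [0, 0, 0],
    [0, 0, 0],
  ],
  rot=[
    [0, 0, 0],
    [0, 0, 0],
    [0, 0, 0],
    [0, 0, 0],
    [0, 0, 0],
    [0, 0, 0],
    [0, 0, 0],
    [0, 0, 0],
  ],
)

```text
clock: 2.82
tcp_pos: [0.4653, -0.0819, 0.061]
ee_rot: [3.08, 0.614, 0.002]
force: [-1.9, 1.1, 5.9]
width: 0.0606
grasp_force: 67.9
```

Call:
step_arm(
  hand=[1, 1, 1, 1, 1, 1, 1, 1],
  dp=[
    [0, 0, 5],
    [0, 0, 15],
    [0, 0, 25],
    [0, 0, 35],
    [0, 0, 42],
    [0, 0, 45],
    [0, 0, 45],
    [0, 0, 45],
  ],
  rot=[
    [0, 0, 0],
    [0, 0, 0],
    [0, 0, 0],
    [0, 0, 0],
    [0, 0, 0],
    [0, 0, 0],
    [0, 0, 0],
    [0, 0, 0],
  ],
)

```text
clock: 3.48
tcp_pos: [0.4647, -0.0819, 0.1054]
ee_rot: [3.081, 0.614, 0.0]
force: [-0.5, -0.4, -5.6]
width: 0.0604
grasp_force: 66.7
```

Call:
step_arm(
  hand=[1, 1, 1, 1, 1, 1, 1, 1],
  dp=[
    [0, 0, 15],
    [0, 0, 35],
    [0, 0, 55],
    [0, 0, 75],
    [0, 0, 95],
    [0, 0, 105],
    [0, 0, 105],
    [0, 0, 105],
  ],
  rot=[
    [0, 0, 0],
    [0, 0, 0],
    [0, 0, 0],
    [0, 0, 0],
    [0, 0, 0],
    [0, 0, 0],
    [0, 0, 0],
    [0, 0, 0],
  ],
)

```text
clock: 4.15
tcp_pos: [0.4644, -0.0818, 0.2097]
ee_rot: [3.081, 0.614, -0.001]
force: [-1.0, -0.2, -5.4]
width: 0.0606
grasp_force: 67.5
```

Call:
step_arm(
  hand=[1, 1, 1],
  dp=[
    [0, 0, 0],
    [0, 0, 0],
    [0, 0, 0],
  ],
  rot=[
    [0, 0, 0],
    [0, 0, 0],
    [0, 0, 0],
  ],
)

```text
clock: 4.4
tcp_pos: [0.4639, -0.0817, 0.2091]
ee_rot: [-3.08, -0.615, 0.003]
force: [-0.7, 0.7, -4.8]
width: 0.0604
grasp_force: 67.5
```

Carton A weighs about 0.5 kg, so it's full and goes to the crate. I'm carrying it to the crate's far slot.

Call:
step_arm(
  hand=[1, 1, 1, 1, 1, 1, 1, 1],
  dp=[
    [3, 10, 4],
    [9, 30, 10],
    [18, 57, 10],
    [27, 85, 10],
    [36, 114, 10],
    [45, 142, 10],
    [54, 170, 10],
    [63, 199, 10],
  ],
  rot=[
    [0, 0, 0.03],
    [0, 0, 0.1],
    [0, 0, 0.18],
    [0, 0, 0.26],
    [0, 0, 0.34],
    [0, 0, 0.42],
    [0, 0, 0.5],
    [0, 0, 0.58],
  ],
)

```text
clock: 5.07
tcp_pos: [0.528, 0.1208, 0.2209]
ee_rot: [-2.77, -1.481, -0.002]
force: [0.2, 0.5, -4.7]
width: 0.0606
grasp_force: 67.5
```

Call:
step_arm(
  hand=[1, 1, 1, 1, 1, 1, 1, 1],
  dp=[
    [9, 28, 0],
    [18, 57, 0],
    [27, 85, 0],
    [36, 114, 0],
    [46, 142, 0],
    [56, 172, 0],
    [65, 202, 0],
    [70, 218, 0],
  ],
  rot=[
    [0, 0, 0.08],
    [0, 0, 0.16],
    [0, 0, 0.24],
    [0, 0, 0.32],
    [0, 0, 0.4],
    [0, 0, 0.45],
    [0, 0, 0.483],
    [0, 0, 0.483],
  ],
)

```text
clock: 5.73
tcp_pos: [0.5965, 0.3421, 0.2205]
ee_rot: [-2.332, -2.099, -0.004]
force: [-1.0, -0.3, -4.7]
width: 0.0603
grasp_force: 67.5
```

Call:
step_arm(
  hand=[1, 1, 1, 1],
  dp=[
    [2, 9, 0],
    [2, 9, 0],
    [2, 9, 0],
    [2, 9, 0],
  ],
  rot=[
    [0, 0, 0],
    [0, 0, 0],
    [0, 0, 0],
    [0, 0, 0],
  ],
)

```text
clock: 6.07
tcp_pos: [0.5999, 0.3426, 0.2203]
ee_rot: [2.344, 2.089, -0.002]
force: [-0.1, -0.2, -5.4]
width: 0.0608
grasp_force: 67.5
```

```bash
python3 look.py w2
```

```text
6.0667 [0.59988492 0.3425974  0.22026788] [ 2.34449982e+00  2.08940720e+00 -1.58241934e-03] [-0.2   0.55 -0.62  1.45  0.33  1.25 -0.97] 0.06075383204714049 [-0.08 -0.18 -5.38]
```

View pics/w2.png

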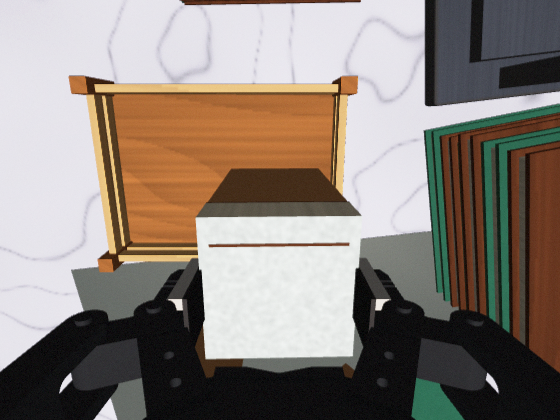

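The wrist view shows A's lid centred in the grip at (280,290), the crate rim spanning (75..355, 80..265), and a book stack to the right at (480,220). I'll check the crate's pose and the stack clearance numerically.

Run:
```python
from h import *
im,d,K,T=load("w2.npz");P=pts(d,K,T);z=P[...,2];x,y=P[...,0],P[...,1]
for b,c in blobs((d>0)&(z>.04)&(z<.066)&(x<.69),300):print(c.round(),rect(P[b]),b.sum())
for n in("w2","scene0"):
    im,d,K,T=load(n+".npz");P=pts(d,K,T);x,y,z=P.reshape(-1,3).T
    m=(d.ravel()>0)&(z>.07)&(z<.35)&(y>.15)&(y<.5)&(x>.66)&(x<.9);print(n,m.sum(),np.percentile(x[m],[0,1,5]),np.percentile(z[m],[50,99])) if m.any() else print(n,0)
    for yy in(.25,.3,.35,.4):
        k=m&(abs(y-yy)<.01)
        if k.any():print(yy,x[k].min(),z[k].max())
```

```text
[191. 140.] (array([539.4, 351.6]), array([201.2, 272.4]), 83.4) 6201
[218. 358.] (array([502.9, 136.4]), array([ 2.6, 61.7]), 62.9) 408
w2 28123 [0.66000095 0.66073045 0.66447125] [0.12850345 0.33799876]
0.25 0.7797731668500815 0.15709682684102003
0.3 0.7754765586626862 0.15728329270330932
0.35 0.6600016202541312 0.34453604042080743
0.4 0.8351480908524236 0.10715527550755016
scene0 9832 [0.77124944 0.78500901 0.79416133] [0.1565949  0.19317022]
0.25 0.7918067623944065 0.16011399221662004
0.3 0.7880846650469766 0.16008726880913182
0.35 0.7846540396791548 0.16005035348471608
0.4 0.8258210246823228 0.1964341353257203
```

Call:
step_arm(
  hand=[1, 1, 1, 1, 1, 1, 1, 1],
  dp=[
    [0, 2, -15],
    [0, 2, -40],
    [0, 2, -65],
    [0, 2, -90],
    [0, 2, -115],
    [0, 2, -132],
    [0, 2, -144],
    [0, 2, -148],
  ],
  rot=[
    [0, 0, 0],
    [0, 0, 0],
    [0, 0, 0],
    [0, 0, 0],
    [0, 0, 0],
    [0, 0, 0],
    [0, 0, 0],
    [0, 0, 0],
  ],
)

```text
clock: 6.78
tcp_pos: [0.5992, 0.3439, 0.0703]
ee_rot: [2.346, 2.089, -0.005]
force: [-0.3, 0.7, -5.6]
width: 0.0608
grasp_force: 67.4
```

Call:
step_arm(
  hand=[1, 1, 1, 1, 1],
  dp=[
    [0, 0, -2],
    [0, 0, -3.5],
    [0, 0, -5],
    [0, 0, -6],
    [0, 0, -6],
  ],
  rot=[
    [0, 0, 0],
    [0, 0, 0],
    [0, 0, 0],
    [0, 0, 0],
    [0, 0, 0],
  ],
)

```text
clock: 7.2
tcp_pos: [0.6001, 0.3465, 0.067]
ee_rot: [2.344, 2.091, 0.002]
force: [-0.2, 0.3, -6.0]
width: 0.0605
grasp_force: 67.4
```

Not touching yet, so I'll go lower in small steps.

Call:
step_arm(
  hand=[1, 1, 1, 1],
  dp=[
    [0, 0, -1],
    [0, 0, -2],
    [0, 0, -2],
    [0, 0, -2],
  ],
  rot=[
    [0, 0, 0],
    [0, 0, 0],
    [0, 0, 0],
    [0, 0, 0],
  ],
)

```text
clock: 7.53
tcp_pos: [0.6002, 0.3469, 0.0662]
ee_rot: [2.344, 2.091, 0.003]
force: [-2.6, -1.5, 5.3]
width: 0.0602
grasp_force: 68.7
```

It's on the floor. Now release, then rise.

Call:
step_arm(
  hand=[-1, -1, -1, -1, -1, -1, -1, -1],
  dp=[
    [0, 0, 0],
    [0, 0, 0],
    [0, 0, 0],
    [0, 0, 0],
    [0, 0, 0],
    [0, 0, 0],
    [0, 0, 0],
    [0, 0, 8],
  ],
  rot=[
    [0, 0, 0],
    [0, 0, 0],
    [0, 0, 0],
    [0, 0, 0],
    [0, 0, 0],
    [0, 0, 0],
    [0, 0, 0],
    [0, 0, 0],
  ],
)

```text
clock: 8.2
tcp_pos: [0.5988, 0.3454, 0.0709]
ee_rot: [-2.344, -2.091, 0.004]
force: [-1.0, 0.0, 0.2]
width: 0.0857
grasp_force: 0.0
```

Call:
step_arm(
  hand=[-1, -1, -1, -1, -1, -1, -1, -1],
  dp=[
    [0, 0, 20],
    [0, 0, 45],
    [0, 0, 75],
    [0, 0, 105],
    [0, 0, 130],
    [0, 0, 140],
    [0, 0, 140],
    [0, 0, 140],
  ],
  rot=[
    [0, 0, 0],
    [0, 0, 0],
    [0, 0, 0],
    [0, 0, 0],
    [0, 0, 0],
    [0, 0, 0],
    [0, 0, 0],
    [0, 0, 0],
  ],
)

```text
clock: 8.87
tcp_pos: [0.5997, 0.3461, 0.2121]
ee_rot: [2.344, 2.091, 0.0]
force: [-0.7, -0.5, -0.1]
width: 0.0856
grasp_force: 0.0
```

Call:
step_arm(
  hand=[-1, -1, -1, -1, -1, -1, -1, -1],
  dp=[
    [-8, -17, 0],
    [-23, -50, 0],
    [-38, -84, 0],
    [-54, -118, 0],
    [-70, -152, 0],
    [-86, -186, 0],
    [-102, -220, 0],
    [-111, -237, 0],
  ],
  rot=[
    [0, 0, -0.05],
    [0, 0, -0.1],
    [0, 0, -0.16],
    [0, 0, -0.22],
    [0, 0, -0.28],
    [0, 0, -0.34],
    [0, 0, -0.363],
    [0, 0, -0.363],
  ],
)

```text
clock: 9.53
tcp_pos: [0.4856, 0.1038, 0.2098]
ee_rot: [2.688, 1.626, -0.009]
force: [0.1, -0.5, 0.2]
width: 0.0853
grasp_force: 0.0
```

Call:
step_arm(
  hand=[-1, -1],
  dp=[
    [0, 0, 0],
    [0, 0, 0],
  ],
  rot=[
    [0, 0, 0],
    [0, 0, 0],
  ],
)

```text
clock: 9.7
tcp_pos: [0.4876, 0.1076, 0.2108]
ee_rot: [-2.685, -1.63, 0.004]
force: [1.1, 1.3, 0.7]
width: 0.0852
grasp_force: 0.0
```

```bash
python3 look.py w3
```

```text
9.7 [0.4875971  0.10756522 0.21083093] [-2.68510401 -1.63018086  0.00424471] [ 0.16  0.22 -0.57  1.91  0.13  1.05 -0.95] 0.08515974174082705 [1.05 1.27 0.71]
[510. 194.] 0.12 (array([659.2,  23. ]), array([62.8, 64.3]), 39.8) 5593
[277. 197.] 0.1199 (array([488.4, 108.8]), array([63.1, 62.7]), 62.8) 5571
```

Call:
step_arm(
  hand=[-1, -1, -1, -1, -1, -1, -1, -1],
  dp=[
    [1, 1, -10],
    [1, 1, -35],
    [1, 1, -60],
    [1, 1, -85],
    [1, 1, -110],
    [1, 1, -130],
    [1, 1, -145],
    [1, 1, -150],
  ],
  rot=[
    [0, 0, 0],
    [0, 0, 0],
    [0, 0, 0],
    [0, 0, 0],
    [0, 0, 0],
    [0, 0, 0],
    [0, 0, 0],
    [0, 0, 0],
  ],
)

```text
clock: 10.42
tcp_pos: [0.4876, 0.1114, 0.0588]
ee_rot: [-2.679, -1.636, 0.007]
force: [-0.1, -0.4, 0.0]
width: 0.086
grasp_force: 0.0
```

Call:
step_arm(
  hand=[1, 1, 1, 1, 1, 1, 1, 1],
  dp=[
    [0, 0, 0],
    [0, 0, 0],
    [0, 0, 0],
    [0, 0, 0],
    [0, 0, 0],
    [0, 0, 0],
    [0, 0, 0],
    [0, 0, 0],
  ],
  rot=[
    [0, 0, 0],
    [0, 0, 0],
    [0, 0, 0],
    [0, 0, 0],
    [0, 0, 0],
    [0, 0, 0],
    [0, 0, 0],
    [0, 0, 0],
  ],
)

```text
clock: 11.08
tcp_pos: [0.4902, 0.1103, 0.0628]
ee_rot: [2.683, 1.633, 0.002]
force: [-1.5, 0.6, 3.3]
width: 0.0605
grasp_force: 66.2
```

Call:
step_arm(
  hand=[1, 1, 1, 1, 1, 1, 1, 1],
  dp=[
    [0, 0, 5],
    [0, 0, 20],
    [0, 0, 40],
    [0, 0, 65],
    [0, 0, 90],
    [0, 0, 115],
    [0, 0, 140],
    [0, 0, 150],
  ],
  rot=[
    [0, 0, 0],
    [0, 0, 0],
    [0, 0, 0],
    [0, 0, 0],
    [0, 0, 0],
    [0, 0, 0],
    [0, 0, 0],
    [0, 0, 0],
  ],
)

```text
clock: 11.75
tcp_pos: [0.4911, 0.1108, 0.2157]
ee_rot: [2.682, 1.633, 0.007]
force: [0.3, 0.1, -0.8]
width: 0.0601
grasp_force: 65.7
```

Call:
step_arm(
  hand=[1, 1, 1, 1],
  dp=[
    [0, 0, 0],
    [0, 0, 0],
    [0, 0, 0],
    [0, 0, 0],
  ],
  rot=[
    [0, 0, 0],
    [0, 0, 0],
    [0, 0, 0],
    [0, 0, 0],
  ],
)

```text
clock: 12.08
tcp_pos: [0.4886, 0.1098, 0.2105]
ee_rot: [-2.682, -1.633, 0.005]
force: [-0.5, 0.6, -1.1]
width: 0.0607
grasp_force: 65.6
```

Carton B reads about 1 N (0.1 kg), so it's spent and goes to the tray.

Call:
step_arm(
  hand=[1, 1, 1, 1, 1, 1, 1, 1],
  dp=[
    [1, -10, 0],
    [3, -32, 0],
    [5, -60, 0],
    [8, -88, 0],
    [11, -116, 0],
    [14, -144, 0],
    [17, -172, 0],
    [20, -200, 0],
  ],
  rot=[
    [0, 0, 0.03],
    [0, 0, 0.08],
    [0, 0, 0.13],
    [0, 0, 0.18],
    [0, 0, 0.23],
    [0, 0, 0.28],
    [0, 0, 0.33],
    [0, 0, 0.38],
  ],
)

```text
clock: 12.75
tcp_pos: [0.5089, -0.0911, 0.2109]
ee_rot: [-2.322, -2.113, 0.002]
force: [-0.1, 0.1, -1.2]
width: 0.0604
grasp_force: 65.6
```

Call:
step_arm(
  hand=[1, 1, 1, 1, 1, 1, 1, 1],
  dp=[
    [3, -28, 0],
    [6, -58, 0],
    [9, -88, 0],
    [12, -118, 0],
    [15, -148, 0],
    [17, -178, 0],
    [19, -208, 0],
    [20, -231, 0],
  ],
  rot=[
    [0, 0, 0.05],
    [0, 0, 0.1],
    [0, 0, 0.15],
    [0, 0, 0.2],
    [0, 0, 0.245],
    [0, 0, 0.245],
    [0, 0, 0.245],
    [0, 0, 0.245],
  ],
)

```text
clock: 13.42
tcp_pos: [0.5286, -0.3235, 0.2103]
ee_rot: [-2.052, -2.376, 0.002]
force: [-0.3, -0.2, -1.2]
width: 0.0603
grasp_force: 65.6
```

Call:
step_arm(
  hand=[1, 1, 1],
  dp=[
    [0, 0, 0],
    [0, 0, 0],
    [0, 0, 0],
  ],
  rot=[
    [0, 0, 0],
    [0, 0, 0],
    [0, 0, 0],
  ],
)

```text
clock: 13.67
tcp_pos: [0.5295, -0.3195, 0.211]
ee_rot: [-2.049, -2.378, -0.001]
force: [0.8, 1.4, -1.2]
width: 0.0602
grasp_force: 65.6
```

```bash
python3 look.py w4
python3 - <<'E'
from h import *
im,d,K,T=load("w4.npz");P=pts(d,K,T);z=P[...,2];x,y=P[...,0],P[...,1]
for b,c in blobs((d>0)&(z>.035)&(z<.06)&(y<-.15),300):print(c.round(),rect(P[b]),b.sum())
E
```

```text
13.6667 [ 0.52945227 -0.3194867   0.21097981] [-2.04856084e+00 -2.37848053e+00 -6.45844219e-04] [ 0.76  0.4  -0.42  1.65  0.17  1.13  0.44] 0.06022723094480474 [ 0.77  1.35 -1.24]
[186. 151.] (array([ 468.8, -330.1]), array([260.9, 189.5]), 8.5) 5154
[553. 155.] (array([ 800.7, -242.6]), array([ 4.3, 53.7]), 1.3) 558
```

Call:
step_arm(
  hand=[1, 1, 1, 1, 1, 1, 1, 1],
  dp=[
    [0, -1, -15],
    [0, -1, -40],
    [0, -1, -65],
    [0, -1, -90],
    [0, -1, -112],
    [0, -1, -128],
    [0, -1, -136],
    [0, -1, -138],
  ],
  rot=[
    [0, 0, 0],
    [0, 0, 0],
    [0, 0, 0],
    [0, 0, 0],
    [0, 0, 0],
    [0, 0, 0],
    [0, 0, 0],
    [0, 0, 0],
  ],
)

```text
clock: 14.38
tcp_pos: [0.529, -0.3199, 0.0728]
ee_rot: [-2.047, -2.379, 0.0]
force: [-0.4, -0.2, 0.1]
width: 0.0606
grasp_force: 65.6
```

Call:
step_arm(
  hand=[1, 1, 1, 1, 1],
  dp=[
    [0, 0, -2],
    [0, 0, -4],
    [0, 0, -6],
    [0, 0, -6],
    [0, 0, -6],
  ],
  rot=[
    [0, 0, 0],
    [0, 0, 0],
    [0, 0, 0],
    [0, 0, 0],
    [0, 0, 0],
  ],
)

```text
clock: 14.8
tcp_pos: [0.5301, -0.322, 0.0689]
ee_rot: [2.051, 2.379, 0.0]
force: [0.7, -0.7, -1.3]
width: 0.0604
grasp_force: 65.6
```

Call:
step_arm(
  hand=[1, 1, 1, 1],
  dp=[
    [0, 0, -1],
    [0, 0, -2],
    [0, 0, -2],
    [0, 0, -2],
  ],
  rot=[
    [0, 0, 0],
    [0, 0, 0],
    [0, 0, 0],
    [0, 0, 0],
  ],
)

```text
clock: 15.13
tcp_pos: [0.5302, -0.3223, 0.0689]
ee_rot: [2.05, 2.378, -0.001]
force: [-4.9, 2.0, 14.1]
width: 0.0605
grasp_force: 67.3
```

Call:
step_arm(
  hand=[1, -1, -1, -1, -1, -1, -1, -1],
  dp=[
    [0, 0, 1],
    [0, 0, 1],
    [0, 0, 1],
    [0, 0, 1],
    [0, 0, 1],
    [0, 0, 1],
    [0, 0, 1],
    [0, 0, 8],
  ],
  rot=[
    [0, 0, 0],
    [0, 0, 0],
    [0, 0, 0],
    [0, 0, 0],
    [0, 0, 0],
    [0, 0, 0],
    [0, 0, 0],
    [0, 0, 0],
  ],
)

```text
clock: 15.8
tcp_pos: [0.5287, -0.3213, 0.0731]
ee_rot: [-2.049, -2.378, 0.001]
force: [-0.3, -0.8, -0.6]
width: 0.0855
grasp_force: 0.0
```

Call:
step_arm(
  hand=[-1, -1, -1, -1, -1, -1, -1, -1],
  dp=[
    [0, 0, 20],
    [0, 0, 45],
    [0, 0, 75],
    [0, 0, 105],
    [0, 0, 130],
    [0, 0, 137],
    [0, 0, 137],
    [0, 0, 137],
  ],
  rot=[
    [0, 0, 0],
    [0, 0, 0],
    [0, 0, 0],
    [0, 0, 0],
    [0, 0, 0],
    [0, 0, 0],
    [0, 0, 0],
    [0, 0, 0],
  ],
)

```text
clock: 16.47
tcp_pos: [0.5294, -0.3217, 0.211]
ee_rot: [-2.051, -2.379, 0.0]
force: [0.5, -0.1, -0.5]
width: 0.0852
grasp_force: 0.0
```

Call:
step_arm(
  hand=[-1, -1, -1, -1, -1, -1, -1, -1],
  dp=[
    [6, 16, 0],
    [18, 48, 0],
    [30, 80, 0],
    [42, 112, 0],
    [54, 144, 0],
    [66, 176, 0],
    [78, 208, 0],
    [90, 240, 0],
  ],
  rot=[
    [0, 0, 0.05],
    [0, 0, 0.11],
    [0, 0, 0.17],
    [0, 0, 0.23],
    [0, 0, 0.29],
    [0, 0, 0.35],
    [0, 0, 0.41],
    [0, 0, 0.47],
  ],
)

```text
clock: 17.13
tcp_pos: [0.619, -0.079, 0.2093]
ee_rot: [-1.432, -2.793, 0.001]
force: [0.1, 0.0, 0.7]
width: 0.0855
grasp_force: 0.0
```

Call:
step_arm(
  hand=[-1, -1, -1, -1, -1, -1],
  dp=[
    [12, 32, 0],
    [24, 64, 0],
    [36, 94, 0],
    [40, 104, 0],
    [40, 104, 0],
    [40, 104, 0],
  ],
  rot=[
    [0, 0, 0.05],
    [0, 0, 0.075],
    [0, 0, 0.075],
    [0, 0, 0.075],
    [0, 0, 0.075],
    [0, 0, 0.075],
  ],
)

```text
clock: 17.63
tcp_pos: [0.6587, 0.023, 0.2096]
ee_rot: [-1.33, -2.843, 0.002]
force: [-0.0, -0.4, -0.5]
width: 0.0855
grasp_force: 0.0
```

```bash
python3 look.py w5
```

```text
17.6333 [0.6587364  0.02301481 0.2095889 ] [-1.33004042e+00 -2.84328267e+00  2.03881703e-03] [ 0.29  0.51 -0.61  1.54  0.3   1.19  0.33] 0.08547815323086871 [-0.03 -0.43 -0.55]
[278. 199.] 0.1199 (array([658.8,  22.8]), array([62.7, 63.3]), 39.6) 5630
```

Call:
step_arm(
  hand=[-1, -1, -1, -1, -1, -1, -1, -1],
  dp=[
    [0, 0, -10],
    [0, 0, -35],
    [0, 0, -60],
    [0, 0, -85],
    [0, 0, -110],
    [0, 0, -130],
    [0, 0, -143],
    [0, 0, -147],
  ],
  rot=[
    [0, 0, 0],
    [0, 0, 0],
    [0, 0, 0],
    [0, 0, 0],
    [0, 0, 0],
    [0, 0, 0],
    [0, 0, 0],
    [0, 0, 0],
  ],
)

```text
clock: 18.35
tcp_pos: [0.6576, 0.0202, 0.0612]
ee_rot: [-1.336, -2.839, 0.004]
force: [0.8, -0.0, 0.0]
width: 0.0857
grasp_force: 0.0
```

Call:
step_arm(
  hand=[1, 1, 1, 1, 1, 1, 1, 1],
  dp=[
    [0, 0, 0],
    [0, 0, 0],
    [0, 0, 0],
    [0, 0, 0],
    [0, 0, 0],
    [0, 0, 0],
    [0, 0, 0],
    [0, 0, 0],
  ],
  rot=[
    [0, 0, 0],
    [0, 0, 0],
    [0, 0, 0],
    [0, 0, 0],
    [0, 0, 0],
    [0, 0, 0],
    [0, 0, 0],
    [0, 0, 0],
  ],
)

```text
clock: 19.02
tcp_pos: [0.6609, 0.0222, 0.0659]
ee_rot: [1.334, 2.841, 0.002]
force: [-0.3, -0.5, 7.0]
width: 0.0599
grasp_force: 66.3
```

Call:
step_arm(
  hand=[1, 1, 1, 1, 1, 1, 1, 1],
  dp=[
    [0, 0, 5],
    [0, 0, 20],
    [0, 0, 40],
    [0, 0, 65],
    [0, 0, 90],
    [0, 0, 115],
    [0, 0, 140],
    [0, 0, 155],
  ],
  rot=[
    [0, 0, 0],
    [0, 0, 0],
    [0, 0, 0],
    [0, 0, 0],
    [0, 0, 0],
    [0, 0, 0],
    [0, 0, 0],
    [0, 0, 0],
  ],
)

```text
clock: 19.68
tcp_pos: [0.6606, 0.0229, 0.2235]
ee_rot: [1.333, 2.841, 0.003]
force: [0.5, 0.2, -1.3]
width: 0.0602
grasp_force: 65.6
```

Call:
step_arm(
  hand=[1, 1, 1, 1],
  dp=[
    [0, 0, 0],
    [0, 0, 0],
    [0, 0, 0],
    [0, 0, 0],
  ],
  rot=[
    [0, 0, 0],
    [0, 0, 0],
    [0, 0, 0],
    [0, 0, 0],
  ],
)

```text
clock: 20.02
tcp_pos: [0.6586, 0.0219, 0.2176]
ee_rot: [-1.334, -2.842, 0.002]
force: [0.2, -0.4, -1.3]
width: 0.0599
grasp_force: 65.5
```

Carton C reads about 1.3 N, so it's also spent. It goes to the tray's near slot.

Call:
step_arm(
  hand=[1, 1, 1, 1, 1, 1, 1, 1],
  dp=[
    [-6, -9, 0],
    [-19, -27, 0],
    [-35, -50, 0],
    [-51, -73, 0],
    [-67, -96, 0],
    [-83, -119, 0],
    [-99, -142, 0],
    [-115, -166, 0],
  ],
  rot=[
    [0, 0, -0.03],
    [0, 0, -0.07],
    [0, 0, -0.11],
    [0, 0, -0.15],
    [0, 0, -0.19],
    [0, 0, -0.23],
    [0, 0, -0.27],
    [0, 0, -0.31],
  ],
)

```text
clock: 20.68
tcp_pos: [0.5427, -0.1452, 0.2185]
ee_rot: [-1.762, -2.599, 0.001]
force: [-0.5, 0.3, -0.4]
width: 0.0604
grasp_force: 65.5
```

Call:
step_arm(
  hand=[1, 1, 1, 1, 1, 1, 1, 1],
  dp=[
    [-16, -23, 0],
    [-33, -47, 0],
    [-50, -72, 0],
    [-67, -97, 0],
    [-84, -122, 0],
    [-101, -147, 0],
    [-118, -172, 0],
    [-130, -190, 0],
  ],
  rot=[
    [0, 0, -0.04],
    [0, 0, -0.08],
    [0, 0, -0.12],
    [0, 0, -0.16],
    [0, 0, -0.2],
    [0, 0, -0.236],
    [0, 0, -0.236],
    [0, 0, -0.236],
  ],
)

```text
clock: 21.35
tcp_pos: [0.4113, -0.3364, 0.2185]
ee_rot: [-2.057, -2.372, 0.002]
force: [-0.5, 0.5, -0.6]
width: 0.0601
grasp_force: 65.5
```

Call:
step_arm(
  hand=[1, 1, 1, 1],
  dp=[
    [-4, -5, 0],
    [-4, -5, 0],
    [-4, -5, 0],
    [-4, -5, 0],
  ],
  rot=[
    [0, 0, 0],
    [0, 0, 0],
    [0, 0, 0],
    [0, 0, 0],
  ],
)

```text
clock: 21.68
tcp_pos: [0.4116, -0.3371, 0.2191]
ee_rot: [-2.05, -2.38, -0.001]
force: [-0.2, 0.4, -1.2]
width: 0.0602
grasp_force: 65.5
```

```bash
python3 look.py w6
```

```text
21.6833 [ 0.4116111  -0.33714343  0.21911069] [-2.04985839e+00 -2.38012611e+00 -1.42981091e-03] [ 0.9   0.24 -0.39  1.84  0.1   1.08  0.62] 0.06018985418725886 [-0.21  0.37 -1.23]
[420. 205.] 0.1259 (array([ 530.2, -325.5]), array([63.8, 62.9]), 8.6) 5345
```

View pics/w6.png

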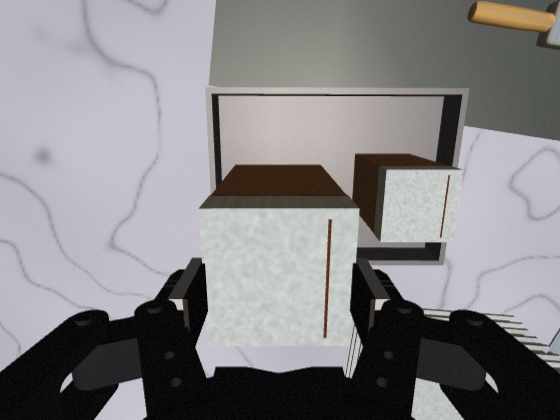

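The view shows B upright in the tray with its lid at (420,205), and C held with its lid at (280,275), clear of B. I'll lower C.

Call:
step_arm(
  hand=[1, 1, 1, 1, 1, 1, 1, 1],
  dp=[
    [-1, 0, -15],
    [-1, 0, -40],
    [-1, 0, -65],
    [-1, 0, -90],
    [-1, 0, -115],
    [-1, 0, -132],
    [-1, 0, -141],
    [-1, 0, -144],
  ],
  rot=[
    [0, 0, 0],
    [0, 0, 0],
    [0, 0, 0],
    [0, 0, 0],
    [0, 0, 0],
    [0, 0, 0],
    [0, 0, 0],
    [0, 0, 0],
  ],
)

```text
clock: 22.4
tcp_pos: [0.4097, -0.3372, 0.0739]
ee_rot: [-2.048, -2.378, -0.001]
force: [-0.8, -0.4, -0.8]
width: 0.0601
grasp_force: 65.5
```

Call:
step_arm(
  hand=[1, 1, 1, 1, 1],
  dp=[
    [0, 0, -1],
    [0, 0, -2],
    [0, 0, -3],
    [0, 0, -3],
    [0, 0, -3],
  ],
  rot=[
    [0, 0, 0],
    [0, 0, 0],
    [0, 0, 0],
    [0, 0, 0],
    [0, 0, 0],
  ],
)

```text
clock: 22.82
tcp_pos: [0.4101, -0.3391, 0.073]
ee_rot: [2.052, 2.377, 0.0]
force: [-0.9, -0.8, -0.6]
width: 0.0603
grasp_force: 65.5
```

Call:
step_arm(
  hand=[1, 1, 1, 1],
  dp=[
    [0, 0, -1],
    [0, 0, -2],
    [0, 0, -2],
    [0, 0, -2],
  ],
  rot=[
    [0, 0, 0],
    [0, 0, 0],
    [0, 0, 0],
    [0, 0, 0],
  ],
)

```text
clock: 23.15
tcp_pos: [0.4102, -0.3394, 0.0718]
ee_rot: [2.052, 2.377, -0.001]
force: [-2.5, 1.6, 10.4]
width: 0.0603
grasp_force: 66.8
```

Call:
step_arm(
  hand=[1, -1, -1, -1, -1, -1, -1, -1],
  dp=[
    [0, 0, 0.5],
    [0, 0, 0.5],
    [0, 0, 0.5],
    [0, 0, 0.5],
    [0, 0, 0.5],
    [0, 0, 0.5],
    [0, 0, 0.5],
    [0, 0, 8],
  ],
  rot=[
    [0, 0, 0],
    [0, 0, 0],
    [0, 0, 0],
    [0, 0, 0],
    [0, 0, 0],
    [0, 0, 0],
    [0, 0, 0],
    [0, 0, 0],
  ],
)

```text
clock: 23.82
tcp_pos: [0.4088, -0.3381, 0.0773]
ee_rot: [-2.051, -2.377, 0.0]
force: [-0.7, 0.7, 0.2]
width: 0.0854
grasp_force: 0.0
```

Call:
step_arm(
  hand=[-1, -1, -1, -1, -1, -1, -1, -1],
  dp=[
    [0, 0, 20],
    [0, 0, 45],
    [0, 0, 75],
    [0, 0, 105],
    [0, 0, 130],
    [0, 0, 160],
    [0, 0, 170],
    [0, 0, 170],
  ],
  rot=[
    [0, 0, 0],
    [0, 0, 0],
    [0, 0, 0],
    [0, 0, 0],
    [0, 0, 0],
    [0, 0, 0],
    [0, 0, 0],
    [0, 0, 0],
  ],
)

```text
clock: 24.48
tcp_pos: [0.4114, -0.3398, 0.2519]
ee_rot: [2.048, 2.374, 0.0]
force: [-0.0, -0.6, -0.0]
width: 0.0854
grasp_force: 0.0
```

Run:
```python
from bench import bot
from h import *
im,d=bot.get_image("scene");m=bot.camera_model("scene");im2,_=bot.get_image("side")
cv2.imwrite("pics/end.png",np.hstack([cv2.resize(im,(400,300)),cv2.resize(im2,(400,300))])[:,:,::-1])
P=pts(d,m["mtx"],m["extrinsics"]);z=P[...,2]
for b,c in blobs((d>0)&(im.min(-1)>120)&(z>.115)&(z<.14),150):print(c.round(),P[b][:,2].mean().round(4),rect(P[b]))
print(bot.read_state()["tcp_pos"],bot.read_state()["force"])
```

```text
[244.  70.] 0.1273 (array([ 411. , -336.2]), array([63.9, 64.1]), 8.6)
[212.  95.] 0.1274 (array([ 531.7, -324.1]), array([63.2, 64.5]), 7.7)
[121. 214.] 0.1304 (array([ 889.8, -192.4]), array([37.6, 32.3]), 0.6)
[432. 289.] 0.1262 (array([597.7, 348.5]), array([62.4, 65. ]), 83.8)
[ 0.40944115 -0.33865831  0.24803816] [-0.2253703  -0.32431349 -1.06979399]
```

View pics/end.png

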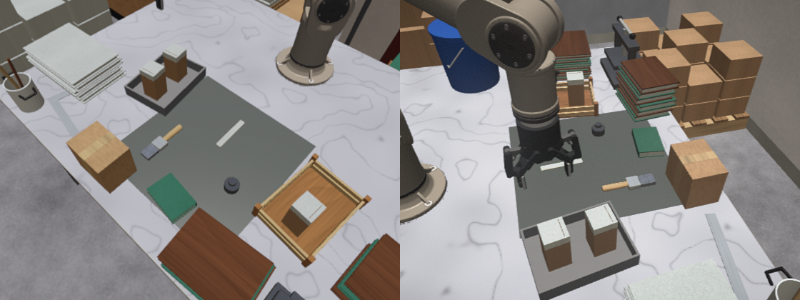

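All three cartons stand upright: two in the tray at (155,80) and (175,65) in the left half, and one in the crate at (308,208). The folder, paperweight, brush and book haven't moved, and the gripper is clear.

```bash
python3 -c "from bench import bot;print(bot.hand_in())"
```

```text
the job is handed in; nothing more can be done
None
```

The job is handed in: carton A felt full (about 0.5 kg) and stands upright in the slatted crate, cartons B and C felt spent (about 0.1 kg each) and stand upright in the plain tray, and the folder, paperweight, brush and book look unmoved in the final picture.

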